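# Sort out the swapped cover plates on three twin-pin bases

## Robot

A 6-joint arm with a two-finger parallel gripper is mounted at the origin on a cart in front of the work surface, level with it; the furniture and walls round the work are solid. World frame = base frame: x ahead of the robot, y to its left, z up, the work surface at z = 0. Lengths are in m, angles in rad, forces in N, time in s.
With the tool pointing down it reaches from about 0.35 to 0.975 m from the base axis. Payload 4.9 kg.
Tool frame: the origin (TCP) lies at the very end of the fingers, on their centre line; the grasp point (between the pads) lies manip.grip_point_offset behind it (manip.grip_point_offset is the distance from the TCP to the grasp point, in m); z points along the fingers, y is the line along which they close (so a half turn about z gives the same grasp; the last joint's range is limited). The gripper opens to 85 mm and grips with 20 to 120 N. Pads are 22 mm wide; open, the fingers measure 114 mm over their backs; the gripper's body (76 mm by 85 mm) begins 54 mm behind the grasp point. The pads swing forward as they close: fully open they stand 13 mm farther back than shut.
Start: joints at [-1.272, 0.053, 1.613, -0, 1.476, -0.119], TCP at [0.254, -0.571, 0.231] pointing down, gripper open.
Joint ranges: [-3.01, 3.01], [-1.01, 2.22], [0.06, 2.58], [-1.02, 4.17], [0.09, 2.62], [-3.14, 3.14]. Speed limits (rad/s): [2.57, 2.57, 3.14, 3.14, 3.14, 3.14].

## Interface

Orientations are given as a unit quaternion [w, x, y, z].
In Python, from plant import manip gives the robot as it stands.
- The arm moves only by the shell command python3 -m crank 'ROWS' [OPENING]. ROWS is JSON, a list of rows, each an object of numbers: "x", "y", "z": the shift along the tool's x, y, z in cm; "turn": the turn about the tool's z in rad. In form: [{"x": .., "y": .., "z": .., "turn": ..}, ...]. A call has 1 to 5 rows; each row shifts and turns the commanded pose from where the row before left it, along the tool's axes as they then stand; what a row does not reach is not made up. A row lasts 1/10 s, in which the tool goes at most 50 mm and 8.59 degrees, less where a joint would pass 70% of its speed; a pose out of reach is approached as far as the arm can. A call with a gripper value outside its range is refused whole. OPENING is the opening in per cent of the stroke, from 0 (shut) to 100 (fully open), set as the call begins (- or left out, the last holds). The fingers move at their own pace and stop on an object; the grip force is fixed at half the most. Time passes only in rows, so rows that do not move let the fingers close. It gives the time, the measured TCP pose, the force, the opening and the grip force at its end, in the units of the state.
- manip.state(): the state, without advancing time (a new reading comes with each control period).
- manip.grab_frame(name): name is "scene" or "top" or "wrist"; returns (picture, depth): 480x640x3 uint8, red, green, blue; 480x640 float32, m along the optical axis (not along the pixel's ray), 0 where there is no reading.
- manip.camera_model(name): a dict with "mtx" (3x3 intrinsics, pixels), "world_to_cam" (4x4, takes a point from world to camera coordinates). Camera axes: x right, y down, z forward; pixel columns grow to the right and rows downward; lengths in m; the calibration is good to about 2 mm. A picture is of the moment at which its call begins: read the wrist's pose just before it. camera_model takes no time and is no camera call; for the wrist camera it gives the pose at the moment of the call.
- manip.job_done(): hands the job in; it is judged then, once.
The state is a dict: "time": time; "joint_pos": joint angles; "joint_vel": joint speeds; "joint_efforts": joint torques, N m; "tool_pos": TCP position; "tool_rot": TCP orientation; "contact_force": force on the tool from outside, world axes, zero at the start; "ft_torque": the same for the moment, N m; "gripper_width": opening from 0.0 (shut) to 1.0 (fully open); "grasp_force": force on a finger pad.
Only numpy, scipy, OpenCV 4.12 (cv2) and the standard library are available. Lean on these libraries where they do the work, as an engineer would, in place of code of your own. Each camera call takes 0.05 s, during which the arm holds its last target. There are 200 camera calls.

## Task

The three cover plates have been put back on the wrong locating bases. Change them round so that each plate lies fully home, flat down over both pins, on the base that has its own outline, though a little longer (bar on bar, eared on eared, wide on wide); the rubber pad is free for laying a plate down on the way. Leave the steel bush, the spacer ring and the V-block that stand among them where they are.

Things in the scene. Friction and masses are not known exactly. Their poses are not given: they have to be found in the camera images.
- bar_plate: loose aluminium plate, plain bar 104 x 40 mm, 10 mm thick, 0.15-0.45 kg; two 13 mm through holes at x = +-38 mm, y = 0; grip lug on top at the middle, 30 (x) x 20 (y: grip across this) x 30 mm high. Origin: centre of the underside; x along the length, z up. Half a turn about z is the same. Starts on the eared base.
- eared_plate: loose aluminium plate, bar 104 x 40 mm with a round ear (radius 20) mid each long side, 84 mm over the ears, 10 mm thick, 0.15-0.45 kg; two 13 mm through holes at x = +-38 mm, y = 0; grip lug on top at the middle, 30 (x) x 20 (y: grip across this) x 30 mm high. Origin: centre of the underside; x along the length, z up. Half a turn about z is the same. Starts on the wide base.
- wide_plate: loose aluminium plate, wide rectangle 104 x 80 mm, 10 mm thick, 0.15-0.45 kg; two 13 mm through holes at x = +-38 mm, y = 0; grip lug on top at the middle, 30 (x) x 20 (y: grip across this) x 30 mm high. Origin: centre of the underside; x along the length, z up. Half a turn about z is the same. Starts on the bar base.
- bar_base: fixed dark steel base, plain bar 132 x 40 mm (juts out under its plate's ends), 20 mm high; two upright 8 mm pins at x = +-38 mm, y = 0, ending 26 mm above its top, last 10 mm tapered to 2.6 mm. A plate fully home lies on its top, origin 20 mm above this one. Origin: centre of the underside; x along the length, z up.
- eared_base: fixed dark steel base, bar 132 x 40 mm with a round ear (radius 20) mid each long side, 96 mm over the ears (juts out under its plate's ends), 20 mm high; two upright 8 mm pins at x = +-38 mm, y = 0, ending 26 mm above its top, last 10 mm tapered to 2.6 mm. A plate fully home lies on its top, origin 20 mm above this one. Origin: centre of the underside; x along the length, z up.
- wide_base: fixed dark steel base, wide rectangle 132 x 80 mm (juts out under its plate's ends), 20 mm high; two upright 8 mm pins at x = +-38 mm, y = 0, ending 26 mm above its top, last 10 mm tapered to 2.6 mm. A plate fully home lies on its top, origin 20 mm above this one. Origin: centre of the underside; x along the length, z up.
- rest_pad: thin black rubber pad fixed on the bench, 130 x 100 x 4 mm, empty at the start: a free spot to lay a plate. Origin: centre of the underside on the bench; x along the 130 mm side, z up.
- steel_bush: loose bystander: grey flanged steel bush standing on the bench, 40 mm diameter, 35 mm high. Origin: centre of the underside.
- steel_ring: loose bystander: flat grey steel spacer ring lying on the bench, 46 mm diameter, 12 mm high. Origin: centre of the underside.
- vee_block: loose bystander: grey steel V-block standing on the bench, 48 x 44 x 36 mm. Origin: centre of the underside.
Things that resemble listed ones, but are neither listed nor needed, are in the scene too. Leave any yellow look-alike of the wide_plate alone.

How it is judged:
At the end, for the whole second after the job is handed in: Each of the three plates is on the base of its own outline, over both pins: centre within 6 mm of the base's centre, underside 17 to 23 mm above the base's underside (20 is fully home), long axes within 0.15 rad either way round, level within 0.05 rad, and at rest (horizontal distance between bar_plate and bar_base below 0.006 m and z of bar_plate in the frame of bar_base between 0.017 and 0.023 m and angle between the x axis of bar_plate and the x axis of bar_base, either way round below 0.15 rad and angle between each of bar_plate, eared_plate, wide_plate's own z axis and vertical below 0.05 rad and linear speed of each of bar_plate, eared_plate, wide_plate below 0.02 m/s and horizontal distance between eared_plate and eared_base below 0.006 m and z of eared_plate in the frame of eared_base between 0.017 and 0.023 m and angle between the x axis of eared_plate and the x axis of eared_base, either way round below 0.15 rad and horizontal distance between wide_plate and wide_base below 0.006 m and z of wide_plate in the frame of wide_base between 0.017 and 0.023 m and angle between the x axis of wide_plate and the x axis of wide_base, either way round below 0.15 rad); the robot touches nothing.
It fails at once if the steel bush is moved more than 30 mm from its place (distance of steel_bush from where it was at the start of the episode above 0.03 m).
It fails at once if the spacer ring is moved more than 30 mm from its place (distance of steel_ring from where it was at the start of the episode above 0.03 m).
It fails at once if the V-block is moved more than 30 mm from its place (distance of vee_block from where it was at the start of the episode above 0.03 m).
It also fails if it takes over 125 s, if anything falls off the work surface, if the arm or the gripper's body presses on something with over 40 N, if the wrist force passes 120 N, or if a joint passes its speed limit or range.

## Working session

There is one attempt and no reset: what is moved stays moved. The work goes in short steps, Python scripts to look and compute and a shell command to move; the robot and the scene stay as the last step left them, time stands still between calls to the robot, and variables do not carry over. Pictures are saved under pics/ and viewed, at most 14 in all, crops included, and the job is handed in when it is done.

```bash
ls; mkdir -p pics
python3 - <<'E'
from plant import manip
import cv2,numpy as np
print(manip.grip_point_offset)
for n in("top","scene"):
    im,d=manip.grab_frame(n); cv2.imwrite(f"pics/{n}0.png",im[:,:,::-1]); np.savez(f"{n}0.npz",im=im,d=d,**manip.camera_model(n))
    print(n,manip.camera_model(n))
print(manip.state())
E
```

```text
pics
0.0187
top {'mtx': array([[453.77774186,   0.        , 317.61259135],
       [  0.        , 453.77774186, 245.50774235],
       [  0.        ,   0.        ,   1.        ]]), 'world_to_cam': array([[ 0.01153352, -0.99988639, -0.00970472, -0.10553607],
       [-0.98395132, -0.00962036, -0.17817757,  0.55307266],
       [ 0.17806396,  0.01160398, -0.98395049,  0.84991618],
       [ 0.        ,  0.        ,  0.        ,  1.        ]])}
scene {'mtx': array([[611.24931124,   0.        , 323.52097187],
       [  0.        , 611.24931124, 234.38615083],
       [  0.        ,   0.        ,   1.        ]]), 'world_to_cam': array([[-0.7229165 , -0.69057241,  0.02239356,  0.3216867 ],
       [-0.33699692,  0.32411615, -0.88395803,  0.26100701],
       [ 0.60317891, -0.64657441, -0.46702969,  0.62916385],
       [ 0.        ,  0.        ,  0.        ,  1.        ]])}
{'time': 0.1, 'joint_pos': array([-1.27200071e+00,  5.32911188e-02,  1.61418090e+00, -3.00969149e-05,
        1.47599791e+00, -1.18983398e-01]), 'joint_vel': array([ 0.00010156, -0.0009902 , -0.00435501, -0.00101579, -0.00124435,
        0.00077809]), 'joint_efforts': array([ 3.46714996e-04, -3.94903851e+01, -3.71363962e+01, -1.48491704e-04,
        3.89182416e-03,  1.84332106e-05]), 'tool_pos': array([ 0.25341409, -0.57069153,  0.23017133]), 'tool_rot': array([-9.33502548e-04,  9.78261075e-01,  2.07374993e-01, -9.91947400e-05]), 'contact_force': array([ 0.38657788, -0.30363506,  0.26266107]), 'ft_torque': array([-0.01565462, -0.00770376,  0.00890496]), 'grasp_force': 0.0, 'gripper_width': 1.0027090626226747}
```

View pics/top0.png

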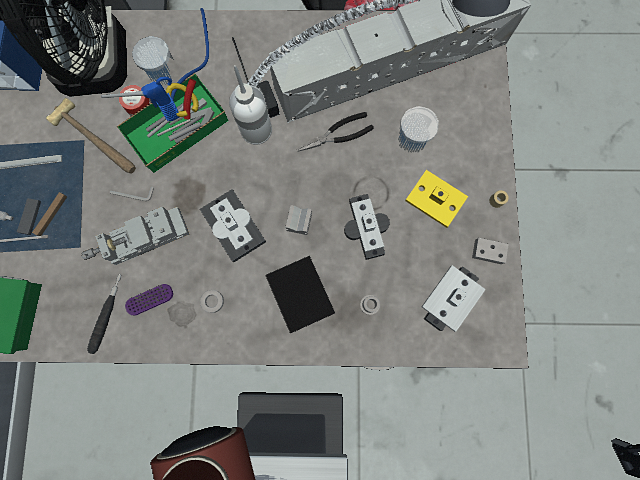

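View pics/scene0.png

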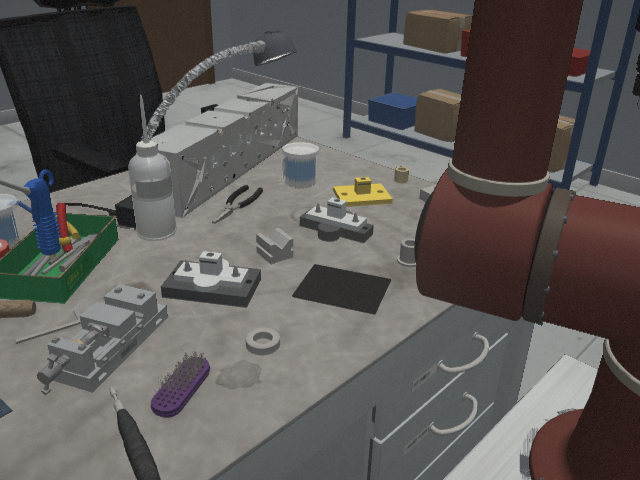

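Top view: eared plate on wide base at (232,225), bar plate on eared base at (367,226), wide plate on bar base at (454,298), empty pad at (300,294). The V-block is at (299,218), the ring at (212,301), the bush at (370,305), and the yellow look-alike at (437,198). The scene view agrees.

```bash
cat > h.py <<'E'
import numpy as np,cv2
def cloud(d,K,T):
    v,u=np.mgrid[:d.shape[0],:d.shape[1]]
    P=np.stack([(u-K[0,2])/K[0,0]*d,(v-K[1,2])/K[1,1]*d,d],-1)
    W=(P-T[:3,3])@T[:3,:3]
    W[d<=0]=np.nan
    return W
def rect(pts):
    # minAreaRect in mm -> centre, long, short, yaw of long axis
    (c,(w,h),a)=cv2.minAreaRect((pts[:,:2]*1000).astype(np.float32))
    a=np.radians(a)
    if w<h: w,h,a=h,w,a+np.pi/2
    a=(a+np.pi/2)%np.pi-np.pi/2
    return np.round([c[0],c[1],w,h],1),round(a,3)
E
python3 - <<'E'
from h import *
z=np.load("top0.npz");W=cloud(z['d'],z['mtx'],z['world_to_cam']);im=z['im'];g=im.mean(2)
v,u=np.mgrid[:480,:640]
for n,(cu,cv) in dict(eared=(232,225),bar=(367,226),wide=(454,298),pad=(300,294),vee=(299,218),ring=(212,301),bush=(370,305),yellow=(437,198),block=(490,250)).items():
    near=(abs(u-cu)<42)&(abs(v-cv)<42)
    zz=W[...,2]
    for lab,m in dict(lug=near&(zz>.05)&(zz<.07),plate=near&(zz>.026)&(zz<.036),base=near&(zz>.012)&(zz<.036),low=near&(zz>.002)&(zz<.01)).items():
        # connected component nearest centre
        k,L,S,C=cv2.connectedComponentsWithStats(m.astype(np.uint8))
        if k<2: continue
        i=1+np.argmax(S[1:,4]); 
        if S[i,4]<25: continue
        p=W[L==i]; print(n,lab,S[i,4],*rect(p),'med',np.round(np.nanmedian(p,0)*1000,1))
E
```

```text
eared lug 156 [602.5  79.4  30.7  20.4] 0.595 med [601.9  78.5  58.3]
eared plate 1009 [602.4  78.7 108.8  78.6] 1.029 med [598.9  75.4  28.7]
eared base 2213 [602.9  79.1 132.6  82.6] 0.588 med [596.8  75.8  21.8]
bar lug 165 [ 603.  -200.    30.2   20.9] 0.25 med [ 602.4 -198.9   58.5]
bar plate 731 [ 603.2 -199.7  104.7   40.5] 0.266 med [ 594.9 -199.3   29.1]
bar base 1487 [ 603.  -199.5  134.1   89.7] 0.697 med [ 598.3 -198.3   25.6]
wide lug 181 [ 456.  -368.9   30.4   20.1] -0.592 med [ 455.  -368.3   59. ]
wide plate 1851 [ 455.7 -369.3  104.9   80.3] -0.644 med [ 454.4 -367.5   29.4]
wide base 2235 [ 455.9 -369.7  132.9   81.2] -0.633 med [ 452.6 -365.6   29. ]
pad low 2180 [462.  -63.5 130.7 101.9] 0.452 med [460.9 -63.5   3.5]
vee plate 175 [615.9 -47.2  48.1  20.2] -0.158 med [615.5 -46.4  32.7]
vee base 490 [613.4 -59.   49.   44.1] -0.198 med [611.5 -58.1  30.3]
bush plate 130 [ 442.1 -206.    31.7   29.6] -1.556 med [ 441.2 -205.6   33.8]
bush base 150 [ 441.4 -206.    31.7   30.8] -1.546 med [ 442.4 -205.7   33.5]
bush low 62 [ 438.4 -200.6   40.    25.7] 0.585 med [ 434.2 -194.7    3.5]
yellow plate 29 [ 658.7 -342.4   27.8    1.9] 0.967 med [ 658.1 -342.5   30.1]
yellow base 64 [ 659.6 -341.5   29.4    7.8] 0.739 med [ 658.5 -341.9   24.2]
yellow low 1171 [ 666.5 -349.8  106.7   88.7] 0.985 med [ 663.3 -346.2    8.4]
block plate 508 [ 494.8 -396.4   72.    52.1] -1.562 med [ 485.2 -384.3   29.3]
block base 636 [ 495.4 -396.4   72.    53.1] -1.562 med [ 490.5 -390.2   28.9]
block low 67 [ 626.5 -382.    35.    18.8] -0.069 med [ 631.2 -379.     8.6]
```

```bash
cat > plan.py <<'E'
# usage: plan.py x y z yaw  (m, rad) -> turn (rad) first, then shift in cm along turned tool axes
import sys,numpy as np
from plant import manip
from scipy.spatial.transform import Rotation as R
s=manip.state(); x,y,z,a=map(float,sys.argv[1:5]); p=s['tool_pos']; q=s['tool_rot']
M=R.from_quat(q[[1,2,3,0]]).as_matrix(); psi=np.arctan2(M[1,0],M[0,0])
t=(psi-a+np.pi/2)%np.pi-np.pi/2; b=psi-t
d=np.array([x,y,z])-p; sh=np.array([d[:2]@[np.cos(b),np.sin(b)],d[:2]@[np.sin(b),-np.cos(b)],-d[2]])*100
print('t',round(s['time'],2),'tcp',p.round(4),'yaw',round(psi,3),'tilt',np.degrees(np.arccos(-M[2,2])).round(2),'F',s['contact_force'].round(1),'w',round(s['gripper_width'],3),'gf',round(s['grasp_force'],1))
print('TURN',round(t,3),'SHIFT',sh.round(2),'rows>=',int(np.ceil(np.linalg.norm(sh)/5)))
E
python3 plan.py .603 -.1997 .20 .266
```

```text
t 0.1 tcp [ 0.2534 -0.5707  0.2302] yaw 0.418 tilt 0.11 F [ 0.4 -0.3  0.3] w 1.003 gf 0.0
TURN 0.152 SHIFT [ 43.48 -26.6    3.02] rows>= 11
```

```bash
python3 -m crank '[{"turn":0.14},{"turn":0.012,"x":2.5,"y":-1.5},{"x":3.4,"y":-2.1},{"x":3.4,"y":-2.1},{"x":3.4,"y":-2.1}]' 100
python3 -m crank '[{"x":3.4,"y":-2.1,"z":0.3},{"x":3.4,"y":-2.1,"z":0.3},{"x":3.4,"y":-2.1,"z":0.3},{"x":3.4,"y":-2.1,"z":0.3},{"x":3.4,"y":-2.1,"z":0.3}]'
python3 -m crank '[{"x":3.4,"y":-2.1,"z":0.3},{"x":3.4,"y":-2.1,"z":0.3},{"x":3.4,"y":-2.1,"z":0.3},{"x":2,"y":-1.3},{}]'
python3 plan.py .603 -.1997 .20 .266
```

```text
t 0.1 tcp [ 0.2534 -0.5707  0.2302] yaw 0.418 tilt 0.11 F [ 0.4 -0.3  0.3] w 1.003 gf 0.0
TURN 0.152 SHIFT [ 43.48 -26.6    3.02] rows>= 11schema error: expected keys x, y, z, turn
schema error: expected keys x, y, z, turn
schema error: expected keys x, y, z, turn
```

```bash
python3 -m crank '[{"x":0,"y":0,"z":0,"turn":0.14},{"x":2.5,"y":-1.5,"z":0,"turn":0.012},{"x":3.4,"y":-2.1,"z":0,"turn":0},{"x":3.4,"y":-2.1,"z":0,"turn":0},{"x":3.4,"y":-2.1,"z":0,"turn":0}]' 100
python3 -m crank '[{"x":3.4,"y":-2.1,"z":0.3,"turn":0},{"x":3.4,"y":-2.1,"z":0.3,"turn":0},{"x":3.4,"y":-2.1,"z":0.3,"turn":0},{"x":3.4,"y":-2.1,"z":0.3,"turn":0},{"x":3.4,"y":-2.1,"z":0.3,"turn":0}]'
python3 -m crank '[{"x":3.4,"y":-2.1,"z":0.3,"turn":0},{"x":3.4,"y":-2.1,"z":0.3,"turn":0},{"x":3.4,"y":-2.1,"z":0.3,"turn":0},{"x":2,"y":-1.3,"z":0,"turn":0},{"x":0,"y":0,"z":0,"turn":0}]'
python3 plan.py .603 -.1997 .20 .266
```

```text
time: 0.6
tool_pos: [0.356, -0.461, 0.2307]
tool_rot: [-0.0, 0.991, 0.132, -0.0]
contact_force: [1.0, -1.3, 0.4]
gripper_width: 0.995
grasp_force: 0.0
time: 1.1
tool_pos: [0.4925, -0.3148, 0.2157]
tool_rot: [-0.0, 0.991, 0.133, -0.0]
contact_force: [-0.2, -0.4, 0.3]
gripper_width: 1.002
grasp_force: 0.0
time: 1.6
tool_pos: [0.5907, -0.2084, 0.2063]
tool_rot: [-0.001, 0.991, 0.134, -0.0]
contact_force: [-0.3, 0.3, -0.3]
gripper_width: 1.003
grasp_force: 0.0
t 1.6 tcp [ 0.5907 -0.2084  0.2063] yaw 0.27 tilt 0.09 F [-0.3  0.3 -0.3] w 1.003 gf 0.0
TURN 0.004 SHIFT [ 1.41 -0.52  0.63] rows>= 1
```

```bash
python3 -m crank '[{"x":1.4,"y":-0.5,"z":0.6,"turn":0},{"x":0,"y":0,"z":0,"turn":0}]'
cat > wr.py <<'E'
# wrist look: wr.py name -> saves picture, prints lug rects, and plate level rects
import sys; from h import *; from plant import manip
n=sys.argv[1]; T=manip.camera_model("wrist"); im,d=manip.grab_frame("wrist")
cv2.imwrite(f"pics/{n}.png",im[:,:,::-1]); np.savez(f"{n}.npz",im=im,d=d,**T)
W=cloud(d,T['mtx'],T['world_to_cam']); zz=W[...,2]
for lab,a,b in(('lug',.05,.07),('plate',.026,.036),('pintop',.036,.05),('base',.015,.025),('low',.002,.012)):
    k,L,S,C=cv2.connectedComponentsWithStats(((zz>a)&(zz<b)).astype(np.uint8))
    for i in range(1,k):
        if S[i,4]>(40 if lab=='pintop' else 400): p=W[L==i]; print(lab,S[i,4],*rect(p),'med',np.round(np.median(p,0)*1000,1))
E
python3 wr.py w1;python3 plan.py .603 -.1997 .20 .266
```

```text
time: 1.8
tool_pos: [0.6018, -0.202, 0.1998]
tool_rot: [-0.001, 0.991, 0.133, -0.001]
contact_force: [0.1, -0.3, 0.8]
gripper_width: 0.996
grasp_force: 0.0
lug 843 [ 604.8 -198.6   29.3   20.7] 0.278 med [ 606.1 -198.3   59.8]
plate 4066 [602.8  64.9 104.2  50.2] 0.161 med [602.4  62.9  29.7]
plate 1187 [617.2 -45.5  48.2  19.5] -0.199 med [617.7 -46.9  32.7]
plate 899 [612.3 -70.5  48.2  18.9] -0.194 med [613.8 -72.8  33.2]
plate 3547 [ 604.5 -198.7  103.6   40. ] 0.269 med [ 616.8 -197.3   30. ]
plate 571 [ 665.7 -474.3   30.3   29.9] -1.128 med [ 665.6 -473.4   28. ]
plate 598 [ 443.8 -205.1   31.9   31.4] -0.008 med [ 446.  -205.1   34.4]
plate 2308 [ 444.6 -353.4   73.3   66. ] 0.934 med [ 446.8 -342.6   30.2]
pintop 41 [ 786.1 -277.5   11.2    2.4] -0.502 med [ 782.4 -275.3   41.3]
pintop 99 [ 779.8 -283.8   11.4    8.9] 0.903 med [ 779.7 -282.6   41.1]
pintop 73 [ 772.6 -300.6   11.5    5.3] 1.258 med [ 772.4 -299.3   40.5]
pintop 378 [603.3  71.4  32.6  15.2] 0.017 med [602.8  69.2  41.4]
pintop 76 [629.8 -43.6  17.3   8.4] -0.16 med [630.2 -43.   36.5]
pintop 68 [622.6 -77.9
[... 681 characters left out ...]
4  19.7]
base 533 [614.5 -59.3  48.6  42. ] -0.19 med [619.2 -58.4  23.4]
base 698 [ 661.1 -183.5   39.3   13.2] -1.303 med [ 661.3 -183.5   20. ]
base 958 [ 595.5 -165.7   39.6   26.1] 0.244 med [ 596.2 -167.3   20. ]
base 979 [ 613.3 -231.7   40.    26.9] 0.284 med [ 614.  -229.5   20. ]
base 2192 [ 555.8 -451.6   64.    40. ] 1.362 med [ 557.1 -448.7   22.1]
low 1082 [625.4  47.6 131.6   6.2] 0.559 med [629.8  50.4   7. ]
low 7874 [ 669.7 -348.2  105.2   85.1] 0.982 med [ 671.  -339.9   10.1]
low 7639 [465.7 -60.7 125.  101.3] 0.435 med [481.7 -51.3   3.9]
t 1.85 tcp [ 0.6014 -0.2026  0.2002] yaw 0.266 tilt 0.1 F [ 1.1 -0.7  0.4] w 1.003 gf 0.0
TURN -0.0 SHIFT [ 0.23 -0.24  0.02] rows>= 1
```

View pics/w1.png

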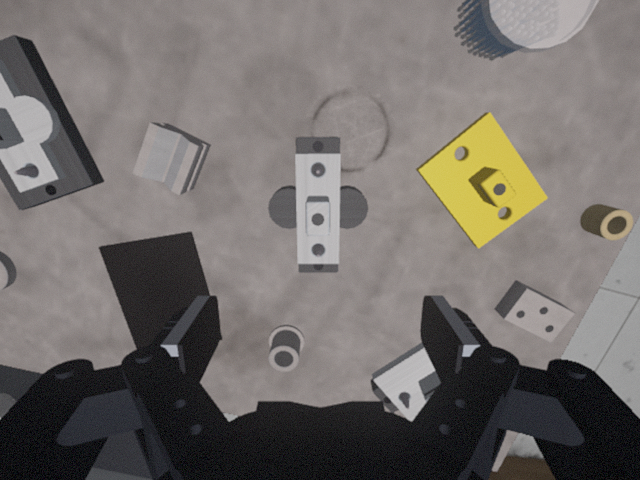

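Wrist view: the bar plate lies straight below at about (318,205), with its pins showing in both holes and the eared base's lobes either side. The measured sizes (104 x 40, lug top 60 mm) check out. Next I descend onto its lug.

```bash
python3 -m crank '[{"x":0.35,"y":-0.28,"z":4,"turn":-0.003},{"x":0,"y":0,"z":4,"turn":0},{"x":0,"y":0,"z":3,"turn":0},{"x":0,"y":0,"z":1,"turn":0},{"x":0,"y":0,"z":0,"turn":0}]'
python3 plan.py .604 -.199 .035 .269
```

```text
time: 2.35
tool_pos: [0.6029, -0.1991, 0.0795]
tool_rot: [-0.001, 0.991, 0.133, -0.002]
contact_force: [0.8, -0.4, -0.2]
gripper_width: 1.001
grasp_force: 0.0
t 2.35 tcp [ 0.6029 -0.1991  0.0795] yaw 0.268 tilt 0.22 F [ 0.8 -0.4 -0.2] w 1.001 gf 0.0
TURN -0.001 SHIFT [0.11 0.02 4.45] rows>= 1
```

```bash
python3 -m crank '[{"x":0.1,"y":0,"z":2,"turn":0},{"x":0,"y":0,"z":2,"turn":0},{"x":0,"y":0,"z":0.4,"turn":0},{"x":0,"y":0,"z":0,"turn":0},{"x":0,"y":0,"z":0,"turn":0}]'
python3 -m crank '[{"x":0,"y":0,"z":0,"turn":0},{"x":0,"y":0,"z":0,"turn":0},{"x":0,"y":0,"z":0,"turn":0},{"x":0,"y":0,"z":0,"turn":0},{"x":0,"y":0,"z":0,"turn":0}]' 0
python3 -m crank '[{"x":0,"y":0,"z":0,"turn":0},{"x":0,"y":0,"z":0,"turn":0},{"x":0,"y":0,"z":0,"turn":0},{"x":0,"y":0,"z":0,"turn":0},{"x":0,"y":0,"z":0,"turn":0}]'
python3 plan.py .604 -.199 .035 .269
```

```text
time: 2.85
tool_pos: [0.6067, -0.1994, 0.0396]
tool_rot: [0.001, 0.991, 0.134, 0.001]
contact_force: [0.4, 0.2, 0.9]
gripper_width: 1.0
grasp_force: 0.0
time: 3.35
tool_pos: [0.6057, -0.1987, 0.0379]
tool_rot: [0.0, 0.991, 0.134, 0.0]
contact_force: [0.0, -0.7, -1.8]
gripper_width: 0.223
grasp_force: 60.8
time: 3.85
tool_pos: [0.6057, -0.1987, 0.0376]
tool_rot: [0.0, 0.991, 0.134, 0.0]
contact_force: [-0.2, 0.2, 3.7]
gripper_width: 0.22
grasp_force: 61.6
t 3.85 tcp [ 0.6057 -0.1987  0.0376] yaw 0.269 tilt 0.03 F [-0.2  0.2  3.7] w 0.22 gf 61.6
TURN -0.0 SHIFT [-0.17 -0.02  0.26] rows>= 1
```

```bash
python3 -m crank '[{"x":0,"y":0,"z":-1,"turn":0},{"x":0,"y":0,"z":-2.5,"turn":0},{"x":0,"y":0,"z":-3,"turn":0},{"x":0,"y":0,"z":-2.5,"turn":0},{"x":0,"y":0,"z":0,"turn":0}]'
python3 plan.py .463 -.062 .125 .44
```

```text
time: 4.35
tool_pos: [0.6076, -0.1996, 0.1318]
tool_rot: [0.002, 0.991, 0.134, 0.003]
contact_force: [0.4, -0.2, -0.9]
gripper_width: 0.224
grasp_force: 61.1
t 4.35 tcp [ 0.6076 -0.1996  0.1318] yaw 0.269 tilt 0.42 F [ 0.4 -0.2 -0.9] w 0.224 gf 61.1
TURN -0.171 SHIFT [ -7.22 -18.61   0.68] rows>= 4
```

```bash
python3 -m crank '[{"x":0,"y":0,"z":0,"turn":-0.09},{"x":0,"y":-1.5,"z":0,"turn":-0.081},{"x":-1.4,"y":-3,"z":0,"turn":0},{"x":-1.4,"y":-3.4,"z":0,"turn":0},{"x":-1.4,"y":-3.4,"z":0,"turn":0}]'
python3 -m crank '[{"x":-1.4,"y":-3.4,"z":0,"turn":0},{"x":-1.2,"y":-2.5,"z":0,"turn":0},{"x":-0.4,"y":-1.4,"z":0,"turn":0},{"x":0,"y":0,"z":0,"turn":0},{"x":0,"y":0,"z":0,"turn":0}]'
python3 plan.py .463 -.062 .025 .44
```

```text
time: 4.85
tool_pos: [0.5179, -0.1125, 0.1246]
tool_rot: [-0.001, 0.976, 0.218, -0.002]
contact_force: [0.4, -0.0, -2.1]
gripper_width: 0.22
grasp_force: 61.0
time: 5.35
tool_pos: [0.4616, -0.0604, 0.1261]
tool_rot: [-0.0, 0.976, 0.218, -0.001]
contact_force: [0.7, 0.1, -2.6]
gripper_width: 0.218
grasp_force: 61.1
t 5.35 tcp [ 0.4616 -0.0604  0.1261] yaw 0.44 tilt 0.08 F [ 0.7  0.1 -2.6] w 0.218 gf 61.1
TURN 0.0 SHIFT [ 0.06  0.2  10.11] rows>= 3
```

```bash
python3 -m crank '[{"x":0,"y":0.1,"z":2.5,"turn":0},{"x":0,"y":0,"z":3,"turn":0},{"x":0,"y":0,"z":2.5,"turn":0},{"x":0,"y":0,"z":1.2,"turn":0},{"x":0,"y":0,"z":0.4,"turn":0}]'
python3 -m crank '[{"x":0,"y":0,"z":0.2,"turn":0},{"x":0,"y":0,"z":0.2,"turn":0},{"x":0,"y":0,"z":0.1,"turn":0},{"x":0,"y":0,"z":0,"turn":0}]'
python3 plan.py .463 -.062 .022 .44
```

```text
time: 5.85
tool_pos: [0.4617, -0.0616, 0.0295]
tool_rot: [-0.001, 0.976, 0.218, -0.002]
contact_force: [0.7, 0.0, -2.4]
gripper_width: 0.223
grasp_force: 61.0
time: 6.25
tool_pos: [0.4632, -0.0616, 0.0271]
tool_rot: [0.0, 0.976, 0.218, 0.001]
contact_force: [-0.5, 0.3, -2.5]
gripper_width: 0.222
grasp_force: 61.0
t 6.25 tcp [ 0.4632 -0.0616  0.0271] yaw 0.44 tilt 0.09 F [-0.5  0.3 -2.5] w 0.222 gf 61.0
TURN -0.0 SHIFT [-0.04  0.03  0.51] rows>= 1
```

```bash
python3 -m crank '[{"x":0,"y":0,"z":0.25,"turn":0},{"x":0,"y":0,"z":0.2,"turn":0},{"x":0,"y":0,"z":0,"turn":0}]'
python3 plan.py .463 -.062 .022 .44
```

```text
time: 6.55
tool_pos: [0.4625, -0.0614, 0.0217]
tool_rot: [-0.0, 0.976, 0.218, -0.0]
contact_force: [-1.3, -0.3, -3.2]
gripper_width: 0.221
grasp_force: 61.1
t 6.55 tcp [ 0.4625 -0.0614  0.0217] yaw 0.44 tilt 0.01 F [-1.3 -0.3 -3.2] w 0.221 gf 61.1
TURN -0.0 SHIFT [ 0.02  0.08 -0.03] rows>= 1
```

```bash
python3 -m crank '[{"x":0,"y":0,"z":0.1,"turn":0},{"x":0,"y":0,"z":0.05,"turn":0},{"x":0,"y":0,"z":0,"turn":0}]'
python3 -m crank '[{"x":0,"y":0,"z":0,"turn":0},{"x":0,"y":0,"z":0,"turn":0},{"x":0,"y":0,"z":0,"turn":0},{"x":0,"y":0,"z":0,"turn":0},{"x":0,"y":0,"z":0,"turn":0}]' 100
python3 -m crank '[{"x":0,"y":0,"z":-2,"turn":0},{"x":0,"y":0,"z":-4,"turn":0},{"x":0,"y":0,"z":-5,"turn":0},{"x":0,"y":0,"z":-5,"turn":0},{"x":0,"y":0,"z":0,"turn":0}]'
python3 plan.py .6025 .0793 .20 .588; python3 wr.py w2 | grep -v pin
```

```text
time: 6.85
tool_pos: [0.4627, -0.0614, 0.0216]
tool_rot: [-0.0, 0.976, 0.218, -0.0]
contact_force: [-4.8, 0.8, 7.5]
gripper_width: 0.22
grasp_force: 62.5
time: 7.35
tool_pos: [0.4626, -0.0614, 0.0203]
tool_rot: [0.0, 0.976, 0.218, 0.0]
contact_force: [-0.5, -0.8, -0.3]
gripper_width: 1.0
grasp_force: 0.0
time: 7.85
tool_pos: [0.4672, -0.0628, 0.1893]
tool_rot: [0.004, 0.976, 0.218, 0.007]
contact_force: [0.3, -1.8, 1.7]
gripper_width: 1.003
grasp_force: 0.0
t 7.85 tcp [ 0.4672 -0.0628  0.1893] yaw 0.44 tilt 0.9 F [ 0.3 -1.8  1.7] w 1.003 gf 0.0
TURN -0.148 SHIFT [19.14 -4.32 -1.07] rows>= 4
lug 739 [ 458.1 -367.7   29.4   22.4] -0.603 med [ 461.1 -365.    59.7]
plate 3172 [572.7  68.6  73.1  41.6] -1.118 med [577.7  65.9  29.8]
plate 1243 [617.1 -45.2  48.4  18.9] -0.199 med [617.  -46.2  33.2]
plate 1217 [612.1 -69.6  48.6  19.4] -0.186 med [612.4 -68.3  32.7]
plate 4422 [ 457.6 -367.8  105.5   82.8] -0.656 med [ 474.5 -356.2   30.3]
base 4328 [571.6  59.6  80.3  55.8] -0.987 med [564.6  47.7  19.8]
base 613 [614.6 -57.2  48.2  43. ] -0.196 med [609.9 -57.3  23.4]
base 9365 [ 604.5 -198.   134.2   90.7] 0.703 med [ 606.4 -195.5   20. ]
base 571 [ 472.2 -334.1  117.3   37. ] -0.296 med [ 459.8 -328.    21.7]
low 471 [ 651.8 -300.3   50.5   14.2] 0.695 med [ 657.5 -291.8    7.1]
low 1267 [445.9 116.8  46.1  45.6] -1.233 med [447.7 116.5  11.1]
low 8655 [463.5 -61.6 130.1 100.3] 0.429 med [471.9 -57.    4. ]
low 796 [94.2 20.4 66.6 24.2] -1.343 med [98.  23.3  9.9]
```

```bash
python3 -m crank '[{"x":0,"y":0,"z":-0.5,"turn":-0.074},{"x":2,"y":-0.5,"z":-0.5,"turn":-0.074},{"x":4,"y":-0.9,"z":0,"turn":0},{"x":4,"y":-0.9,"z":0,"turn":0},{"x":4,"y":-0.9,"z":0,"turn":0}]'
python3 -m crank '[{"x":3,"y":-0.7,"z":0,"turn":0},{"x":1.5,"y":-0.3,"z":0,"turn":0},{"x":0.6,"y":0,"z":0,"turn":0},{"x":0,"y":0,"z":0,"turn":0},{"x":0,"y":0,"z":0,"turn":0}]'
python3 plan.py .6025 .0793 .035 .588; python3 wr.py w3
```

```text
time: 8.4
tool_pos: [0.5624, 0.0429, 0.1882]
tool_rot: [-0.0, 0.957, 0.29, -0.001]
contact_force: [-0.1, -0.1, 0.5]
gripper_width: 0.996
grasp_force: 0.0
time: 8.9
tool_pos: [0.5986, 0.0775, 0.1898]
tool_rot: [0.0, 0.957, 0.289, -0.001]
contact_force: [0.9, 0.4, -0.1]
gripper_width: 0.997
grasp_force: 0.0
t 8.9 tcp [0.5986 0.0775 0.1898] yaw 0.587 tilt 0.07 F [ 0.9  0.4 -0.1] w 0.997 gf 0.0
TURN -0.001 SHIFT [ 0.43  0.06 15.48] rows>= 4
lug 1087 [792.3  40.9  55.   15.1] 1.552 med [788.3  48.2  60.2]
lug 1896 [552.  322.   50.   22.3] 0.404 med [552.3 321.7  56.1]
lug 4149 [576.9 266.2  59.   44.8] 0.426 med [579.6 262.1  55.4]
lug 3658 [598.1 218.7  58.8  34.4] 0.421 med [599.7 218.3  55.5]
lug 910 [604.5  81.1  29.4  20.1] 0.59 med [605.2  81.7  59.9]
plate 460 [794.   44.3  58.8  16.9] 1.433 med [789.5  52.8  31.2]
plate 779 [579.3 316.5  36.9  23. ] -0.705 med [581.1 318.1  33.9]
plate 475 [586.  246.6  67.    9.8] 0.366 med [588.4 249.1  32.9]
plate 690 [537.7 297.6  36.5  22.9] 1.562 med [538.  297.2  34. ]
plate 5463 [604.1  81.  103.8  82.9] 0.59 med [610.4  86.6  30. ]
plate
[... 1182 characters left out ...]
med [610.1 194.6  21.6]
base 3249 [635.3 101.9  80.1  56.5] -0.98 med [644.7 112.6  19.9]
base 540 [443.4 323.3  59.3  15.8] -0.135 med [443.8 320.5  16.8]
base 2151 [571.1  59.   80.1  51.6] -0.981 med [563.8  48.5  20.1]
base 3895 [ 626.1 -191.9   96.1   87.5] -1.302 med [ 620.6 -186.3   20.2]
low 653 [667.4 272.8  49.5  22.9] -0.979 med [664.6 266.3   5.8]
low 1374 [792.9 -97.7 104.   22.2] -1.346 med [789.5 -86.6  10. ]
low 405 [462.7 244.7  93.3  31.7] -1.499 med [467.5 233.    8.3]
low 628 [ 632.2 -168.7  102.8   35.3] -0.361 med [ 627.4 -165.     7. ]
low 4906 [469.8 -58.9 117.9 100.1] 0.434 med [482.9 -44.1   4.2]
low 753 [ 641.4 -327.6  105.4   17.6] 0.965 med [ 649.5 -306.4    8.6]
```

```bash
python3 -m crank '[{"x":0.5,"y":0,"z":3,"turn":-0.002},{"x":0,"y":0,"z":4,"turn":0},{"x":0,"y":0,"z":3,"turn":0},{"x":0,"y":0,"z":1,"turn":0},{"x":0,"y":0,"z":0,"turn":0}]'
python3 plan.py .6035 .0802 .037 .589
```

```text
time: 9.45
tool_pos: [0.6019, 0.0805, 0.0787]
tool_rot: [-0.0, 0.957, 0.29, -0.002]
contact_force: [0.1, 0.1, 0.7]
gripper_width: 1.0
grasp_force: 0.0
t 9.45 tcp [0.6019 0.0805 0.0787] yaw 0.589 tilt 0.2 F [0.1 0.1 0.7] w 1.0 gf 0.0
TURN -0.0 SHIFT [0.11 0.11 4.17] rows>= 1
```

```bash
python3 -m crank '[{"x":0.05,"y":0.1,"z":2,"turn":0},{"x":0,"y":0,"z":1.6,"turn":0},{"x":0,"y":0,"z":0.6,"turn":0},{"x":0,"y":0,"z":0,"turn":0},{"x":0,"y":0,"z":0,"turn":0}]'
python3 -m crank '[{"x":0,"y":0,"z":0,"turn":0},{"x":0,"y":0,"z":0,"turn":0},{"x":0,"y":0,"z":0,"turn":0},{"x":0,"y":0,"z":0,"turn":0},{"x":0,"y":0,"z":0,"turn":0}]' 0
python3 -m crank '[{"x":0,"y":0,"z":0,"turn":0},{"x":0,"y":0,"z":0,"turn":0},{"x":0,"y":0,"z":0,"turn":0}]'
python3 plan.py .6035 .0802 .037 .589
```

```text
time: 9.95
tool_pos: [0.605, 0.0806, 0.0391]
tool_rot: [0.0, 0.957, 0.291, 0.001]
contact_force: [0.1, -0.6, 0.1]
gripper_width: 1.001
grasp_force: 0.0
time: 10.45
tool_pos: [0.6048, 0.0807, 0.0389]
tool_rot: [-0.0, 0.957, 0.291, 0.0]
contact_force: [-0.2, -0.2, -2.7]
gripper_width: 0.22
grasp_force: 61.1
time: 10.75
tool_pos: [0.6047, 0.0807, 0.0387]
tool_rot: [-0.0, 0.957, 0.291, 0.0]
contact_force: [-0.1, -0.1, 3.1]
gripper_width: 0.22
grasp_force: 62.0
t 10.75 tcp [0.6047 0.0807 0.0387] yaw 0.59 tilt 0.03 F [-0.1 -0.1  3.1] w 0.22 gf 62.0
TURN 0.001 SHIFT [-0.13 -0.03  0.17] rows>= 1
```

```bash
python3 -m crank '[{"x":0,"y":0,"z":-1,"turn":0},{"x":0,"y":0,"z":-2.5,"turn":0},{"x":0,"y":0,"z":-3,"turn":0},{"x":0,"y":0,"z":-2.5,"turn":0},{"x":0,"y":0,"z":0,"turn":0}]'
python3 plan.py .605 -.1987 .13 .27
```

```text
time: 11.25
tool_pos: [0.607, 0.0806, 0.1327]
tool_rot: [0.001, 0.957, 0.291, 0.004]
contact_force: [2.0, -0.6, -2.8]
gripper_width: 0.219
grasp_force: 61.3
t 11.25 tcp [0.607  0.0806 0.1327] yaw 0.59 tilt 0.44 F [ 2.  -0.6 -2.8] w 0.219 gf 61.3
TURN 0.32 SHIFT [-7.64 26.86  0.27] rows>= 6
```

```bash
python3 -m crank '[{"x":0,"y":0,"z":0,"turn":0.08},{"x":0,"y":0,"z":0,"turn":0.12},{"x":0,"y":1,"z":0,"turn":0.12},{"x":-1,"y":3,"z":0,"turn":0},{"x":-1.2,"y":4,"z":0,"turn":0}]'
python3 -m crank '[{"x":-1.2,"y":4.2,"z":0,"turn":0},{"x":-1.2,"y":4.2,"z":0,"turn":0},{"x":-1.2,"y":4.2,"z":0,"turn":0},{"x":-1.0,"y":3.3,"z":0,"turn":0},{"x":-0.5,"y":1.8,"z":0,"turn":0}]'
python3 -m crank '[{"x":0,"y":0.6,"z":0,"turn":0},{"x":0,"y":0,"z":0,"turn":0},{"x":0,"y":0,"z":0,"turn":0}]'
python3 plan.py .605 -.1987 .13 .27
```

```text
time: 11.75
tool_pos: [0.6041, -0.0014, 0.1255]
tool_rot: [-0.001, 0.991, 0.136, -0.002]
contact_force: [0.6, -1.0, -2.6]
gripper_width: 0.217
grasp_force: 61.2
time: 12.25
tool_pos: [0.6021, -0.1885, 0.1258]
tool_rot: [-0.001, 0.991, 0.133, -0.002]
contact_force: [0.5, 1.1, -3.6]
gripper_width: 0.221
grasp_force: 61.1
time: 12.55
tool_pos: [0.6052, -0.1904, 0.1276]
tool_rot: [-0.001, 0.991, 0.135, -0.0]
contact_force: [-0.6, -0.0, -3.2]
gripper_width: 0.222
grasp_force: 61.1
t 12.55 tcp [ 0.6052 -0.1904  0.1276] yaw 0.271 tilt 0.09 F [-0.6 -0.  -3.2] w 0.222 gf 61.1
TURN 0.001 SHIFT [-0.24  0.79 -0.24] rows>= 1
```

```bash
python3 -m crank '[{"x":-0.2,"y":0.8,"z":1.5,"turn":0},{"x":0,"y":0,"z":2.5,"turn":0},{"x":0,"y":0,"z":1.2,"turn":0},{"x":0,"y":0,"z":0.2,"turn":0},{"x":0,"y":0,"z":0,"turn":0}]'
python3 plan.py .605 -.1987 .0687 .27
```

```text
time: 13.05
tool_pos: [0.6053, -0.1997, 0.0736]
tool_rot: [-0.0, 0.991, 0.135, -0.001]
contact_force: [0.4, -0.6, -2.2]
gripper_width: 0.221
grasp_force: 61.1
t 13.05 tcp [ 0.6053 -0.1997  0.0736] yaw 0.27 tilt 0.07 F [ 0.4 -0.6 -2.2] w 0.221 gf 61.1
TURN 0.0 SHIFT [ 0.   -0.1   0.49] rows>= 1
```

```bash
python3 -m crank '[{"x":0,"y":-0.1,"z":0.3,"turn":0},{"x":0,"y":0,"z":0,"turn":0},{"x":0,"y":0,"z":0,"turn":0}]'
python3 plan.py .605 -.1987 .0687 .27
```

```text
time: 13.35
tool_pos: [0.6058, -0.1994, 0.0722]
tool_rot: [0.0, 0.991, 0.135, 0.001]
contact_force: [0.7, 0.6, -3.3]
gripper_width: 0.224
grasp_force: 61.1
t 13.35 tcp [ 0.6058 -0.1994  0.0722] yaw 0.27 tilt 0.08 F [ 0.7  0.6 -3.3] w 0.224 gf 61.1
TURN -0.0 SHIFT [-0.05 -0.09  0.35] rows>= 1
```

```bash
python3 -m crank '[{"x":-0.05,"y":-0.05,"z":0.6,"turn":0},{"x":0,"y":0,"z":0.5,"turn":0},{"x":0,"y":0,"z":0.3,"turn":0},{"x":0,"y":0,"z":0,"turn":0}]'
python3 plan.py .605 -.1987 .0387 .27
```

```text
time: 13.75
tool_pos: [0.604, -0.1986, 0.0561]
tool_rot: [-0.001, 0.991, 0.134, -0.001]
contact_force: [0.5, 0.2, -2.5]
gripper_width: 0.218
grasp_force: 61.1
t 13.75 tcp [ 0.604  -0.1986  0.0561] yaw 0.27 tilt 0.11 F [ 0.5  0.2 -2.5] w 0.218 gf 61.1
TURN -0.0 SHIFT [0.1  0.04 1.74] rows>= 1
```

No contact, so the pins are in the holes. Continuing down.

```bash
python3 -m crank '[{"x":0.05,"y":0,"z":0.6,"turn":0},{"x":0,"y":0,"z":0.5,"turn":0},{"x":0,"y":0,"z":0.3,"turn":0},{"x":0,"y":0,"z":0.2,"turn":0},{"x":0,"y":0,"z":0,"turn":0}]'
python3 plan.py .605 -.1987 .0387 .27
```

```text
time: 14.25
tool_pos: [0.6049, -0.1986, 0.0408]
tool_rot: [-0.0, 0.991, 0.134, -0.0]
contact_force: [-0.1, 1.0, -3.7]
gripper_width: 0.215
grasp_force: 61.2
t 14.25 tcp [ 0.6049 -0.1986  0.0408] yaw 0.27 tilt 0.05 F [-0.1  1.  -3.7] w 0.215 gf 61.2
TURN -0.0 SHIFT [0.01 0.01 0.21] rows>= 1
```

```bash
python3 -m crank '[{"x":0,"y":0,"z":0.15,"turn":0},{"x":0,"y":0,"z":0.1,"turn":0},{"x":0,"y":0,"z":0,"turn":0}]'
python3 -m crank '[{"x":0,"y":0,"z":0,"turn":0},{"x":0,"y":0,"z":0,"turn":0},{"x":0,"y":0,"z":0,"turn":0},{"x":0,"y":0,"z":0,"turn":0},{"x":0,"y":0,"z":0,"turn":0}]' 100
python3 -m crank '[{"x":0,"y":0,"z":-2,"turn":0},{"x":0,"y":0,"z":-4,"turn":0},{"x":0,"y":0,"z":-5,"turn":0},{"x":0,"y":0,"z":-4,"turn":0},{"x":0,"y":0,"z":0,"turn":0}]'
python3 wr.py w4 | grep -E 'plate|lug'; python3 plan.py .457 -.3687 .2 -.633
```

```text
time: 14.55
tool_pos: [0.6052, -0.1988, 0.0388]
tool_rot: [0.0, 0.991, 0.135, 0.0]
contact_force: [-0.9, 1.1, -3.1]
gripper_width: 0.222
grasp_force: 61.3
time: 15.05
tool_pos: [0.6054, -0.1988, 0.0391]
tool_rot: [0.0, 0.991, 0.134, 0.0]
contact_force: [-0.9, 0.0, 0.3]
gripper_width: 1.001
grasp_force: 0.0
time: 15.55
tool_pos: [0.6091, -0.2005, 0.198]
tool_rot: [0.004, 0.991, 0.135, 0.006]
contact_force: [0.4, 0.1, 0.5]
gripper_width: 1.002
grasp_force: 0.0
lug 855 [ 604.9 -198.5   30.6   20. ] 0.26 med [ 606.2 -198.3   59.9]
plate 1141 [617.1 -45.4  48.5  19.4] -0.192 med [618.6 -47.2  32.5]
plate 877 [612.  -70.7  48.4  18.8] -0.191 med [613.3 -72.3  33.2]
plate 5041 [ 604.6 -198.5  103.7   83.1] 0.267 med [ 609.6 -197.3   30. ]
plate 538 [ 665.4 -474.1   30.2   30.2] -1.114 med [ 666.1 -473.3   28.1]
plate 600 [ 443.8 -205.2   32.4   31.5] 0.115 med [ 446.  -204.9   34.4]
plate 2296 [ 450.  -352.2   73.3   64.6] -0.635 med [ 453.3 -342.9   30.2]
t 15.6 tcp [ 0.6075 -0.1998  0.194 ] yaw 0.27 tilt 0.51 F [-0.4 -0.5 -0.8] w 1.0 gf 0.0
TURN 0.903 SHIFT [-2.14 22.52 -0.6 ] rows>= 5
```

```bash
python3 -m crank '[{"x":0,"y":0,"z":0,"turn":0.12},{"x":0,"y":0,"z":0,"turn":0.14},{"x":0,"y":0,"z":0,"turn":0.14},{"x":0,"y":0,"z":0,"turn":0.14},{"x":0,"y":0,"z":0,"turn":0.14}]'
python3 -m crank '[{"x":0,"y":0,"z":0,"turn":0.14},{"x":0,"y":2,"z":0,"turn":0.083},{"x":-0.5,"y":4,"z":0,"turn":0},{"x":-0.5,"y":4,"z":0,"turn":0},{"x":-0.5,"y":4,"z":0,"turn":0}]'
python3 -m crank '[{"x":-0.5,"y":4,"z":0,"turn":0},{"x":-0.1,"y":3,"z":0,"turn":0},{"x":0,"y":1.5,"z":0,"turn":0},{"x":0,"y":0,"z":0,"turn":0},{"x":0,"y":0,"z":0,"turn":0}]'
python3 wr.py w5 | grep -E 'plate|lug|pin'; python3 plan.py .457 -.3687 .038 -.635
```

```text
time: 16.1
tool_pos: [0.6041, -0.1983, 0.1864]
tool_rot: [-0.0, 0.978, -0.206, -0.002]
contact_force: [0.2, 0.2, -0.1]
gripper_width: 0.999
grasp_force: 0.0
time: 16.6
tool_pos: [0.5098, -0.3037, 0.1865]
tool_rot: [-0.001, 0.95, -0.311, -0.002]
contact_force: [0.0, -0.8, 0.0]
gripper_width: 1.0
grasp_force: 0.0
time: 17.1
tool_pos: [0.4567, -0.3678, 0.188]
tool_rot: [-0.001, 0.95, -0.311, -0.0]
contact_force: [0.2, 0.7, 0.4]
gripper_width: 0.997
grasp_force: 0.0
lug 1226 [ 604.4 -199.7   30.5   21.2] 0.282 med [ 603.5 -202.5   59.3]
lug 901 [ 457.2 -368.8   30.3   20.6] -0.647 med [ 458.6 -369.8   59.8]
plate 5543 [ 604.7 -199.2  104.7   84.2] 0.259 med [ 603.  -206.7   29.6]
plate 8845 [ 456.9 -368.7  104.5   80.1] -0.639 med [ 462.2 -371.9   29.9]
pintop 1193 [ 666.4 -346.8   30.8   18.7] 0.949 med [ 665.8 -347.1   39.7]
pintop 102 [ 640.  -190.2    6.9    6.4] -0.393 med [ 639.8 -190.4   40.2]
pintop 63 [ 487.6 -391.4    7.3    6.6] -1.49 med [ 487.9 -391.8   40.7]
pintop 498 [ 601.9 -207.    34.3   16.9] -0.315 med [ 600.7 -207.8   43.4]
pintop 71 [ 468.5 -377.2   19.8    2.1] 0.962 med [ 469.  -378.    43.3]
pintop 78 [ 567.2 -210.1    7.2    6.3] -0.211 med [ 566.9 -210.6   40.7]
pintop 55 [ 427.6 -346.9    7.3    4.9] 0.875 med [ 428.  -347.4   40.4]
t 17.15 tcp [ 0.4571 -0.3676  0.1882] yaw -0.632 tilt 0.07 F [ 0.1  0.5 -0.4] w 1.002 gf 0.0
TURN 0.003 SHIFT [ 0.06  0.1  15.02] rows>= 4
```

```bash
python3 -m crank '[{"x":0.05,"y":0.1,"z":3,"turn":0.006},{"x":0,"y":0,"z":4,"turn":0},{"x":0,"y":0,"z":3,"turn":0},{"x":0,"y":0,"z":1,"turn":0},{"x":0,"y":0,"z":0,"turn":0}]'
python3 plan.py .457 -.3687 .038 -.638
```

```text
time: 17.65
tool_pos: [0.4561, -0.3679, 0.0769]
tool_rot: [-0.001, 0.95, -0.313, -0.002]
contact_force: [-0.1, -0.6, -0.3]
gripper_width: 1.002
grasp_force: 0.0
t 17.65 tcp [ 0.4561 -0.3679  0.0769] yaw -0.638 tilt 0.22 F [-0.1 -0.6 -0.3] w 1.002 gf 0.0
TURN 0.0 SHIFT [0.12 0.01 3.89] rows>= 1
```

```bash
python3 -m crank '[{"x":0,"y":0,"z":2,"turn":0},{"x":0,"y":0,"z":1.3,"turn":0},{"x":0,"y":0,"z":0.6,"turn":0},{"x":0,"y":0,"z":0,"turn":0},{"x":0,"y":0,"z":0,"turn":0}]'
python3 -m crank '[{"x":0,"y":0,"z":0,"turn":0},{"x":0,"y":0,"z":0,"turn":0},{"x":0,"y":0,"z":0,"turn":0},{"x":0,"y":0,"z":0,"turn":0},{"x":0,"y":0,"z":0,"turn":0}]' 0
python3 -m crank '[{"x":0,"y":0,"z":0,"turn":0},{"x":0,"y":0,"z":0,"turn":0},{"x":0,"y":0,"z":0,"turn":0}]'
python3 plan.py .457 -.3687 .038 -.638
```

```text
time: 18.15
tool_pos: [0.4567, -0.3701, 0.0407]
tool_rot: [0.0, 0.949, -0.314, 0.001]
contact_force: [0.1, -0.1, 0.6]
gripper_width: 1.002
grasp_force: 0.0
time: 18.65
tool_pos: [0.4565, -0.37, 0.0403]
tool_rot: [0.0, 0.949, -0.314, 0.0]
contact_force: [0.0, -0.6, -3.8]
gripper_width: 0.22
grasp_force: 60.7
time: 18.95
tool_pos: [0.4565, -0.3699, 0.0402]
tool_rot: [0.0, 0.949, -0.314, 0.0]
contact_force: [0.6, 0.6, 2.1]
gripper_width: 0.22
grasp_force: 61.6
t 18.95 tcp [ 0.4565 -0.3699  0.0402] yaw -0.639 tilt 0.04 F [0.6 0.6 2.1] w 0.22 gf 61.6
TURN -0.001 SHIFT [-0.04 -0.13  0.22] rows>= 1
```

```bash
python3 -m crank '[{"x":0,"y":0,"z":-1,"turn":0},{"x":0,"y":0,"z":-2.5,"turn":0},{"x":0,"y":0,"z":-3.5,"turn":0},{"x":0,"y":0,"z":-3,"turn":0},{"x":0,"y":0,"z":-1,"turn":0}]'
python3 -m crank '[{"x":0,"y":0,"z":0,"turn":-0.06},{"x":0,"y":0,"z":0,"turn":-0.11},{"x":0,"y":0,"z":0,"turn":-0.13},{"x":0,"y":0,"z":0,"turn":-0.13},{"x":0,"y":0,"z":0,"turn":-0.13}]'
python3 -m crank '[{"x":0,"y":0,"z":0,"turn":-0.13},{"x":0,"y":0,"z":0,"turn":-0.13},{"x":0,"y":0,"z":0,"turn":-0.13},{"x":0,"y":0,"z":0,"turn":-0.13},{"x":0,"y":0,"z":0,"turn":-0.13}]'
python3 plan.py .6049 .0812 .14 .592
```

```text
time: 19.45
tool_pos: [0.4573, -0.3708, 0.1534]
tool_rot: [0.001, 0.949, -0.314, 0.002]
contact_force: [0.9, -1.2, -3.0]
gripper_width: 0.218
grasp_force: 60.9
time: 19.95
tool_pos: [0.4552, -0.3687, 0.1475]
tool_rot: [-0.001, 0.999, -0.037, -0.001]
contact_force: [-0.2, -0.2, -3.7]
gripper_width: 0.218
grasp_force: 60.8
time: 20.45
tool_pos: [0.4553, -0.3687, 0.1475]
tool_rot: [-0.002, 0.959, 0.284, -0.001]
contact_force: [0.3, 0.2, -4.3]
gripper_width: 0.22
grasp_force: 60.8
t 20.45 tcp [ 0.4553 -0.3687  0.1475] yaw 0.576 tilt 0.21 F [ 0.3  0.2 -4.3] w 0.22 gf 60.8
TURN -0.016 SHIFT [ 37.52 -28.99   0.75] rows>= 10
```

```bash
python3 -m crank '[{"x":0.7,"y":-0.5,"z":0,"turn":-0.016},{"x":1.8,"y":-1.4,"z":0,"turn":0},{"x":3,"y":-2.3,"z":0,"turn":0},{"x":3.5,"y":-2.7,"z":0,"turn":0},{"x":3.5,"y":-2.7,"z":0,"turn":0}]'
python3 -m crank '[{"x":3.5,"y":-2.7,"z":0,"turn":0},{"x":3.5,"y":-2.7,"z":0,"turn":0},{"x":3.5,"y":-2.7,"z":0,"turn":0},{"x":3.5,"y":-2.7,"z":0,"turn":0},{"x":3.5,"y":-2.7,"z":0,"turn":0}]'
python3 plan.py .6049 .0812 .14 .592
```

```text
time: 20.95
tool_pos: [0.5069, -0.2184, 0.1486]
tool_rot: [-0.001, 0.958, 0.288, -0.0]
contact_force: [0.5, 0.2, -3.5]
gripper_width: 0.222
grasp_force: 60.7
time: 21.45
tool_pos: [0.5777, -0.0088, 0.1486]
tool_rot: [-0.0, 0.958, 0.288, -0.001]
contact_force: [0.3, -0.8, -2.9]
gripper_width: 0.217
grasp_force: 60.7
t 21.45 tcp [ 0.5777 -0.0088  0.1486] yaw 0.585 tilt 0.11 F [ 0.3 -0.8 -2.9] w 0.217 gf 60.7
TURN -0.007 SHIFT [ 7.28 -5.95  0.86] rows>= 2
```

```bash
python3 -m crank '[{"x":0,"y":0,"z":0,"turn":-0.007},{"x":0,"y":0,"z":0,"turn":0}]'; python3 wr.py w6 | grep -E 'base|pin';python3 plan.py .6049 .0812 .14 .592
```

```text
time: 21.65
tool_pos: [0.5775, -0.0098, 0.1486]
tool_rot: [-0.0, 0.956, 0.293, -0.001]
contact_force: [-0.2, 0.3, -5.0]
gripper_width: 0.218
grasp_force: 60.8
pintop 1055 [595.6 199.6  42.4  11. ] 0.191 med [596.4 199.9  43.1]
pintop 111 [635.7 101.2   7.    6.3] 0.016 med [635.5 100.5  40.8]
pintop 234 [617.7 -75.8  34.3   9. ] -0.182 med [619.4 -76.3  36.4]
pintop 110 [ 641.2 -187.1    7.2    6.2] -0.084 med [ 641.  -186.6   40.5]
pintop 538 [ 607.  -190.6   34.    15.8] -0.257 med [ 606.4 -189.1   43.1]
pintop 94 [ 568.1 -206.5    7.6    5. ] -0.142 med [ 568.5 -206.4   40.3]
pintop 144 [453.7 -68.4  14.7   9.6] -1.005 med [454.  -68.5  44. ]
base 2898 [605.4 192.9  51.8  23.3] 0.412 med [605.  192.   21.5]
base 16825 [603.9  80.8 132.3  80.1] 0.59 med [615.7  87.6  19.9]
base 1730 [ 628.6 -172.1   99.7   39.7] -0.304 med [ 647.3 -169.2   20.1]
t 21.7 tcp [ 0.5775 -0.0109  0.1487] yaw 0.593 tilt 0.12 F [-0.4 -0.7 -3.2] w 0.221 gf 60.8
TURN 0.001 SHIFT [ 7.41 -6.11  0.87] rows>= 2
```

View pics/w6.png

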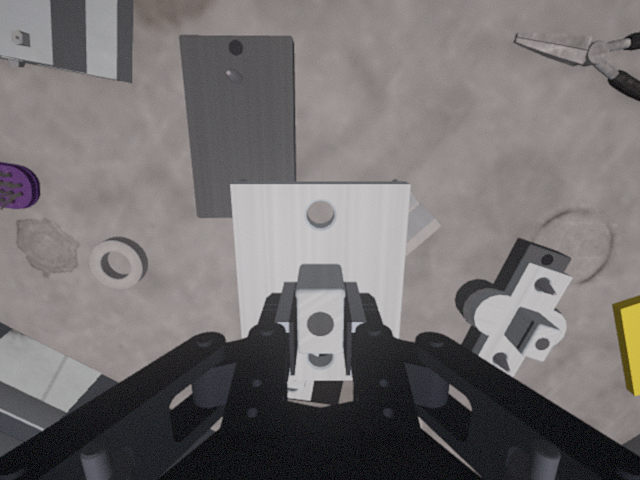

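Wrist view: the held wide plate's front hole is at (320,212). The empty wide base (180-295, 36-217) has its far pin at (233,75). Base outline reads 132 x 80 at (603.9, 80.8), which agrees with before.

```bash
python3 -m crank '[{"x":1.5,"y":-1.2,"z":0,"turn":0},{"x":2.5,"y":-2.1,"z":0,"turn":0},{"x":2.2,"y":-1.8,"z":0,"turn":0},{"x":1,"y":-0.8,"z":0,"turn":0},{"x":0,"y":0,"z":0,"turn":0}]'
python3 -m crank '[{"x":0,"y":0,"z":2,"turn":0},{"x":0,"y":0,"z":2.5,"turn":0},{"x":0,"y":0,"z":1,"turn":0},{"x":0,"y":0,"z":0,"turn":0},{"x":0,"y":0,"z":0,"turn":0}]'
python3 plan.py .6046 .0809 .0702 .592
```

```text
time: 22.2
tool_pos: [0.6049, 0.0779, 0.1494]
tool_rot: [0.0, 0.956, 0.293, -0.0]
contact_force: [0.1, 0.2, -3.7]
gripper_width: 0.217
grasp_force: 60.8
time: 22.7
tool_pos: [0.6052, 0.0771, 0.0953]
tool_rot: [0.0, 0.956, 0.292, 0.0]
contact_force: [0.3, 0.9, -3.8]
gripper_width: 0.216
grasp_force: 60.6
t 22.7 tcp [0.6052 0.0771 0.0953] yaw 0.593 tilt 0.03 F [ 0.3  0.9 -3.8] w 0.216 gf 60.6
TURN 0.001 SHIFT [ 0.16 -0.35  2.51] rows>= 1
```

```bash
python3 -m crank '[{"x":0.2,"y":-0.4,"z":1.2,"turn":0},{"x":0,"y":0,"z":0.8,"turn":0},{"x":0,"y":0,"z":0.2,"turn":0},{"x":0,"y":0,"z":0,"turn":0},{"x":0,"y":0,"z":0,"turn":0}]'
python3 plan.py .6046 .0809 .0402 .592
```

```text
time: 23.2
tool_pos: [0.6045, 0.0824, 0.0729]
tool_rot: [0.0, 0.956, 0.293, 0.0]
contact_force: [-0.3, 0.4, -2.8]
gripper_width: 0.218
grasp_force: 60.8
t 23.2 tcp [0.6045 0.0824 0.0729] yaw 0.594 tilt 0.02 F [-0.3  0.4 -2.8] w 0.218 gf 60.8
TURN 0.002 SHIFT [-0.08  0.12  3.27] rows>= 1
```

```bash
python3 -m crank '[{"x":-0.05,"y":0.12,"z":0.2,"turn":0},{"x":0,"y":0,"z":0.5,"turn":0},{"x":0,"y":0,"z":0.5,"turn":0},{"x":0,"y":0,"z":0.2,"turn":0},{"x":0,"y":0,"z":0,"turn":0}]'
python3 plan.py .6046 .0809 .0402 .592
```

```text
time: 23.7
tool_pos: [0.6041, 0.081, 0.0579]
tool_rot: [-0.0, 0.956, 0.293, -0.001]
contact_force: [-0.0, -0.2, -4.2]
gripper_width: 0.22
grasp_force: 60.8
t 23.7 tcp [0.6041 0.081  0.0579] yaw 0.594 tilt 0.09 F [-0.  -0.2 -4.2] w 0.22 gf 60.8
TURN 0.002 SHIFT [0.04 0.04 1.77] rows>= 1
```

```bash
python3 -m crank '[{"x":0.03,"y":0.03,"z":0.6,"turn":0},{"x":0,"y":0,"z":0.5,"turn":0},{"x":0,"y":0,"z":0.3,"turn":0},{"x":0,"y":0,"z":0.2,"turn":0},{"x":0,"y":0,"z":0,"turn":0}]'
python3 plan.py .6046 .0809 .0402 .592
```

```text
time: 24.2
tool_pos: [0.6047, 0.0809, 0.0423]
tool_rot: [-0.0, 0.956, 0.293, -0.0]
contact_force: [-0.5, 0.5, -3.1]
gripper_width: 0.219
grasp_force: 60.8
t 24.2 tcp [0.6047 0.0809 0.0423] yaw 0.594 tilt 0.05 F [-0.5  0.5 -3.1] w 0.219 gf 60.8
TURN 0.002 SHIFT [-0.01 -0.    0.21] rows>= 1
```

```bash
python3 -m crank '[{"x":0,"y":0,"z":0.15,"turn":0},{"x":0,"y":0,"z":0.1,"turn":0},{"x":0,"y":0,"z":0,"turn":0}]'
python3 -m crank '[{"x":0,"y":0,"z":0,"turn":0},{"x":0,"y":0,"z":0,"turn":0},{"x":0,"y":0,"z":0,"turn":0},{"x":0,"y":0,"z":0,"turn":0},{"x":0,"y":0,"z":0,"turn":0}]' 100
python3 -m crank '[{"x":0,"y":0,"z":-2,"turn":0},{"x":0,"y":0,"z":-4,"turn":0},{"x":0,"y":0,"z":-5,"turn":0},{"x":0,"y":0,"z":-4,"turn":0},{"x":0,"y":0,"z":0,"turn":0}]'
python3 wr.py w7 | grep -E 'plate|lug|pin'; python3 plan.py .4625 -.0614 .2 .44
```

```text
time: 24.5
tool_pos: [0.6051, 0.081, 0.0403]
tool_rot: [0.0, 0.956, 0.293, 0.0]
contact_force: [0.1, -0.8, -3.3]
gripper_width: 0.22
grasp_force: 60.9
time: 25.0
tool_pos: [0.6053, 0.081, 0.0406]
tool_rot: [0.0, 0.956, 0.293, 0.0]
contact_force: [0.2, 0.6, 0.6]
gripper_width: 0.998
grasp_force: 0.0
time: 25.5
tool_pos: [0.6094, 0.0811, 0.1993]
tool_rot: [0.002, 0.956, 0.293, 0.007]
contact_force: [-0.6, 0.4, -0.2]
gripper_width: 1.0
grasp_force: 0.0
lug 1096 [796.9  47.3  63.9  22.5] 1.293 med [790.5  56.4  60.3]
lug 495 [844.7 -40.6  33.5   9.1] -1.454 med [842.  -31.4  59.7]
lug 2093 [551.3 323.5  50.   26.4] 0.417 med [552.5 324.2  56.2]
lug 3745 [576.9 266.2  59.1  44.8] 0.421 med [579.4 262.2  55.4]
lug 3302 [598.1 218.6  58.9  34.2] 0.42 med [599.6 218.3  55.5]
lug 829 [605.4  81.3  29.4  19.9] 0.588 med [606.1  81.9  59.9]
plate 440 [799.4  50.9  65.2  24. ] 1.116 med [791.3  58.3  31.2]
plate 702 [581.2 316.1  37.6  20.3] -0.879 med [581.3 318.   33.9]
plate 445 [586.6 245.4  66.9  10.8] 0.324 med [588.7 249.   32.8]
plate 639 [537.8 297.1  36.9  22.7] 1.561 med [538.  296.8 
[... 675 characters left out ...]
.   43.3]
pintop 61 [635.8 102.4   7.2   7. ] -0.897 med [636.3 102.5  40. ]
pintop 78 [617.   89.3  19.    1.2] -0.976 med [617.6  89.   43.2]
pintop 53 [573.7  60.8   7.6   5.1] -0.939 med [573.8  61.   40.3]
pintop 239 [618.7 -39.7  46.8   9.4] -0.203 med [618.  -39.7  36.5]
pintop 113 [622.7 -76.1  25.2   9.1] -0.157 med [623.7 -76.6  36.5]
pintop 72 [ 641.6 -187.     7.1    6.4] -0.347 med [ 641.5 -186.5   40.4]
pintop 202 [ 614.6 -190.5   23.6   12. ] -0.579 med [ 613.4 -187.2   41.6]
pintop 233 [468.2 -58.6  21.   18.2] -1.079 med [472.9 -54.9  42.9]
t 25.55 tcp [0.6076 0.081  0.1954] yaw 0.594 tilt 0.5 F [ 0.1 -0.7 -0.8] w 1.001 gf 0.0
TURN 0.154 SHIFT [-19.19   6.71  -0.46] rows>= 5
```

Wide plate is home (top at 30.0 mm, level, both pins through the holes). Now the bar plate on the pad.

```bash
python3 -m crank '[{"x":0,"y":0,"z":0,"turn":0.077},{"x":-2,"y":0.7,"z":0,"turn":0.077},{"x":-3.5,"y":1.2,"z":0,"turn":0},{"x":-4,"y":1.4,"z":0,"turn":0},{"x":-4,"y":1.4,"z":0,"turn":0}]'
python3 -m crank '[{"x":-3.2,"y":1.1,"z":0,"turn":0},{"x":-2,"y":0.7,"z":0,"turn":0},{"x":-0.5,"y":0.2,"z":0,"turn":0},{"x":0,"y":0,"z":0,"turn":0},{"x":0,"y":0,"z":0,"turn":0}]'
python3 wr.py w8 | grep -E 'lug|pin|base'
python3 - <<'E'
from h import *
z=np.load("w8.npz");W=cloud(z['d'],z['mtx'],z['world_to_cam']);Z=W[...,2]
for a,b in((.011,.018),(.04,.048)):
    m=(Z>a)&(Z<b)&(np.hypot(W[...,0]-.4625,W[...,1]+.0614)<.06); print(m.sum(),rect(W[m]),np.median(W[m],0))
E
python3 plan.py .4625 -.0614 .022 .44
```

```text
time: 26.05
tool_pos: [0.502, -0.0207, 0.188]
tool_rot: [-0.001, 0.976, 0.219, -0.002]
contact_force: [-0.5, -0.8, 0.3]
gripper_width: 1.0
grasp_force: 0.0
time: 26.55
tool_pos: [0.4613, -0.062, 0.1897]
tool_rot: [-0.0, 0.976, 0.218, -0.0]
contact_force: [-0.7, 0.0, 0.7]
gripper_width: 0.999
grasp_force: 0.0
lug 1341 [ 604.8 -197.9   30.1   21.2] 0.268 med [ 604.2 -195.1   59.7]
pintop 272 [618.1 -40.4  37.    8.9] -0.2 med [617.4 -40.   36.5]
pintop 97 [571.4  58.7   7.    5.2] -0.555 med [571.3  58.4  40.4]
pintop 251 [614.4 -75.   40.    9. ] -0.203 med [615.6 -75.8  36.6]
pintop 47 [597.6 -35.9   8.4   6.2] 1.413 med [596.8 -36.9  36.5]
pintop 41 [592.9 -73.3  10.4   4.4] -0.109 med [593.4 -73.4  36.4]
pintop 114 [ 640.  -187.2    7.6    5.6] 0.734 med [ 639.9 -186.9   40.1]
pintop 412 [ 600.1 -192.2   33.1   14. ] 0.707 med [ 601.6 -189.1   43.2]
pintop 86 [ 567.5 -207.     6.6    6.1] 0.575 med [ 567.3 -206.8   40.4]
pintop 804 [461.7 -61.6  30.3  20. ] 0.446 med [462.9 -61.4  43.9]
pintop 69 [ 488.8 -388.5    7.4    5.4] -0.32 med [ 488.1 -389.    39. ]
base 644 [614.6 -57.   48.2  42.9] -0.196 med [608.7 -57.3  23.3]
base 2215 [555.3  48.4  80.7  15.9] -0.982 med [555.7  47.7  19.9]
base 987 [ 646.5 -186.6   44.5   41.2] 0.269 med [ 659.8 -173.5   20. ]
base 1457 [ 570.5 -187.9   99.4   39.9] 0.84 med [ 558.1 -190.7   20. ]
base 3877 [ 457.1 -367.2  131.    41.8] -0.639 med [ 460.5 -366.4   20.2]
base 742 [70.3 21.2 76.3 19.4] -1.23 med [71.8 22.6 18.9]
3394 (array([461.7, -61.8, 104.2,  40.1]), np.float64(0.441)) [ 0.4728566  -0.05842125  0.01398518]
780 (array([461.8, -61.9,  30.2,  19.3]), np.float64(0.448)) [ 0.46245364 -0.06163265  0.04391738]
t 26.6 tcp [ 0.4615 -0.0619  0.1899] yaw 0.441 tilt 0.04 F [-0.1  0.2  1.5] w 1.0 gf 0.0
TURN 0.001 SHIFT [ 1.200e-01 -1.000e-02  1.679e+01] rows>= 4
```

```bash
python3 -m crank '[{"x":0.1,"y":0,"z":3,"turn":0},{"x":0,"y":0,"z":4,"turn":0},{"x":0,"y":0,"z":3,"turn":0},{"x":0,"y":0,"z":1.5,"turn":0},{"x":0,"y":0,"z":0,"turn":0}]'
python3 plan.py .4618 -.0617 .022 .442
```

```text
time: 27.1
tool_pos: [0.4601, -0.0607, 0.0721]
tool_rot: [-0.002, 0.976, 0.219, -0.003]
contact_force: [-0.7, 0.2, 0.7]
gripper_width: 1.001
grasp_force: 0.0
t 27.1 tcp [ 0.4601 -0.0607  0.0721] yaw 0.441 tilt 0.38 F [-0.7  0.2  0.7] w 1.001 gf 0.0
TURN -0.001 SHIFT [0.11 0.16 5.01] rows>= 2
```

```bash
python3 -m crank '[{"x":0,"y":0.08,"z":2,"turn":0},{"x":0,"y":0,"z":2,"turn":0},{"x":0,"y":0,"z":0.8,"turn":0},{"x":0,"y":0,"z":0,"turn":0},{"x":0,"y":0,"z":0,"turn":0}]'
python3 -m crank '[{"x":0,"y":0,"z":0,"turn":0},{"x":0,"y":0,"z":0,"turn":0},{"x":0,"y":0,"z":0,"turn":0},{"x":0,"y":0,"z":0,"turn":0},{"x":0,"y":0,"z":0,"turn":0}]' 0
python3 -m crank '[{"x":0,"y":0,"z":0,"turn":0},{"x":0,"y":0,"z":0,"turn":0},{"x":0,"y":0,"z":0,"turn":0}]'
python3 plan.py .4618 -.0617 .022 .442
```

```text
time: 27.6
tool_pos: [0.4633, -0.0629, 0.0285]
tool_rot: [0.0, 0.976, 0.218, 0.001]
contact_force: [-0.1, -0.5, 0.5]
gripper_width: 1.001
grasp_force: 0.0
time: 28.1
tool_pos: [0.4628, -0.063, 0.0279]
tool_rot: [0.0, 0.976, 0.218, 0.0]
contact_force: [0.2, 0.0, -3.0]
gripper_width: 0.219
grasp_force: 61.3
time: 28.4
tool_pos: [0.4627, -0.063, 0.0278]
tool_rot: [0.0, 0.976, 0.218, 0.0]
contact_force: [-0.0, 0.1, 2.7]
gripper_width: 0.218
grasp_force: 62.2
t 28.4 tcp [ 0.4627 -0.063   0.0278] yaw 0.44 tilt 0.05 F [-0.   0.1  2.7] w 0.218 gf 62.2
TURN -0.002 SHIFT [-0.03 -0.16  0.58] rows>= 1
```

```bash
python3 -m crank '[{"x":0,"y":0,"z":-1,"turn":0},{"x":0,"y":0,"z":-3,"turn":0},{"x":0,"y":0,"z":-4,"turn":0},{"x":0,"y":0,"z":-3,"turn":0},{"x":0,"y":0,"z":-1,"turn":0}]'
python3 -m crank '[{"x":0,"y":0,"z":0,"turn":0.06},{"x":0,"y":0,"z":0,"turn":0.12},{"x":0,"y":0,"z":0,"turn":0.13},{"x":0,"y":0,"z":0,"turn":0.13},{"x":0,"y":0,"z":0,"turn":0.13}]'
python3 -m crank '[{"x":0,"y":0,"z":0,"turn":0.13},{"x":0,"y":0,"z":0,"turn":0.13},{"x":0,"y":0,"z":0,"turn":0.13},{"x":0,"y":0,"z":0,"turn":0.11},{"x":0,"y":0,"z":0,"turn":0.0}]'
python3 plan.py .457 -.369 .15 -.638
python3 plan.py .42 -.26 .15 -.638
```

```text
time: 28.9
tool_pos: [0.4638, -0.0632, 0.1508]
tool_rot: [0.001, 0.976, 0.218, 0.002]
contact_force: [1.3, 1.1, -1.9]
gripper_width: 0.216
grasp_force: 61.4
time: 29.4
tool_pos: [0.4609, -0.0624, 0.1451]
tool_rot: [-0.0, 0.998, -0.068, -0.002]
contact_force: [0.1, -0.5, -3.0]
gripper_width: 0.218
grasp_force: 61.4
time: 29.9
tool_pos: [0.461, -0.0625, 0.1453]
tool_rot: [0.0, 0.951, -0.31, -0.002]
contact_force: [-0.5, 1.0, -2.3]
gripper_width: 0.213
grasp_force: 61.4
t 29.9 tcp [ 0.461  -0.0625  0.1453] yaw -0.63 tilt 0.21 F [-0.5  1.  -2.3] w 0.213 gf 61.4
TURN 0.008 SHIFT [17.94 24.86 -0.47] rows>= 7
t 29.9 tcp [ 0.461  -0.0625  0.1453] yaw -0.63 tilt 0.21 F [-0.5  1.  -2.3] w 0.213 gf 61.4
TURN 0.008 SHIFT [ 8.47 18.31 -0.47] rows>= 5
```

```bash
python3 -m crank '[{"x":0.5,"y":1.2,"z":-0.3,"turn":0.008},{"x":1.4,"y":3,"z":-0.2,"turn":0},{"x":1.8,"y":4,"z":0,"turn":0},{"x":1.8,"y":4,"z":0,"turn":0},{"x":1.6,"y":3.4,"z":0,"turn":0}]'
python3 -m crank '[{"x":1,"y":2,"z":0,"turn":0},{"x":0.4,"y":0.7,"z":0,"turn":0},{"x":0,"y":0,"z":0,"turn":0}]'
python3 wr.py w9 | grep -E 'base|pin'; python3 plan.py .4573 -.369 .15 -.638
```

```text
time: 30.4
tool_pos: [0.4252, -0.2328, 0.1521]
tool_rot: [0.0, 0.95, -0.313, -0.0]
contact_force: [0.4, -0.5, -3.0]
gripper_width: 0.22
grasp_force: 61.4
time: 30.7
tool_pos: [0.421, -0.2614, 0.152]
tool_rot: [-0.0, 0.949, -0.314, -0.0]
contact_force: [-0.4, -0.6, -2.9]
gripper_width: 0.218
grasp_force: 61.3
pintop 172 [ 639.5 -189.9    7.2    6.5] -0.882 med [ 639.3 -189.9   40.3]
pintop 126 [ 487.5 -390.3    7.     6.7] 0.125 med [ 487.5 -389.8   40.7]
pintop 559 [ 601.3 -206.5   33.7   16.2] -0.354 med [ 592.2 -206.7   43. ]
pintop 120 [ 566.9 -210.     7.4    5.8] -0.57 med [ 566.4 -210.2   40. ]
pintop 93 [ 427.3 -345.6    7.3    6.7] -0.849 med [ 427.9 -345.1   40.3]
base 419 [ 664.5 -181.1   36.6    7.4] -1.313 med [ 664.3 -180.8   19.7]
base 9896 [ 457.1 -368.6  131.8   40.5] -0.64 med [ 462.7 -372.    20. ]
base 2133 [ 577.3 -227.8  100.3   39.3] -0.425 med [ 554.  -226.1   19.8]
t 30.75 tcp [ 0.4212 -0.2604  0.1519] yaw -0.638 tilt 0.07 F [ 0.3  0.6 -2.3] w 0.218 gf 61.3
TURN -0.0 SHIFT [9.36 6.57 0.19] rows>= 3
```

View pics/w9.png

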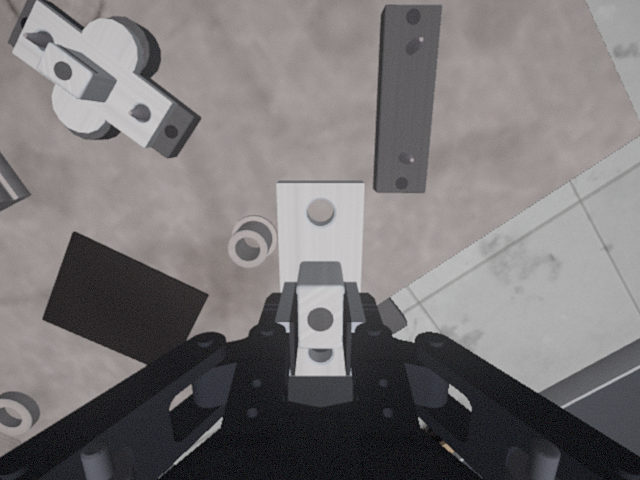

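Wrist view: the held bar plate's front hole is at (320,210). The empty bar base runs from (380,5) to (430,190), with pins at about (420,42) and (408,160). Outline reads 132 x 40 at (457, -368.6).

```bash
python3 -m crank '[{"x":1.5,"y":1.1,"z":0,"turn":0},{"x":3,"y":2.1,"z":0,"turn":0},{"x":3,"y":2.1,"z":0,"turn":0},{"x":1.4,"y":0.9,"z":0,"turn":0},{"x":0.4,"y":0.3,"z":0,"turn":0.002}]'
python3 -m crank '[{"x":0,"y":0,"z":2,"turn":0},{"x":0,"y":0,"z":2.5,"turn":0},{"x":0,"y":0,"z":1,"turn":0},{"x":0,"y":0,"z":0,"turn":0},{"x":0,"y":0,"z":0,"turn":0}]'
python3 plan.py .4573 -.369 .0738 -.639
```

```text
time: 31.25
tool_pos: [0.4584, -0.3683, 0.1521]
tool_rot: [-0.0, 0.949, -0.314, -0.0]
contact_force: [0.4, 0.4, -3.2]
gripper_width: 0.218
grasp_force: 61.3
time: 31.75
tool_pos: [0.458, -0.3676, 0.0979]
tool_rot: [0.0, 0.949, -0.314, 0.0]
contact_force: [0.1, 0.3, -2.3]
gripper_width: 0.216
grasp_force: 61.3
t 31.75 tcp [ 0.458  -0.3676  0.0979] yaw -0.639 tilt 0.03 F [ 0.1  0.3 -2.3] w 0.216 gf 61.3
TURN -0.0 SHIFT [0.03 0.15 2.41] rows>= 1
```

```bash
python3 -m crank '[{"x":0.03,"y":0.15,"z":1.2,"turn":0},{"x":0,"y":0,"z":0.8,"turn":0},{"x":0,"y":0,"z":0.2,"turn":0},{"x":0,"y":0,"z":0,"turn":0},{"x":0,"y":0,"z":0,"turn":0}]'
python3 plan.py .4573 -.369 .0438 -.639
```

```text
time: 32.25
tool_pos: [0.457, -0.3696, 0.0754]
tool_rot: [0.0, 0.949, -0.315, 0.0]
contact_force: [0.2, 0.3, -3.4]
gripper_width: 0.216
grasp_force: 61.4
t 32.25 tcp [ 0.457  -0.3696  0.0754] yaw -0.64 tilt 0.01 F [ 0.2  0.3 -3.4] w 0.216 gf 61.4
TURN -0.001 SHIFT [-0.01 -0.07  3.16] rows>= 1
```

```bash
python3 -m crank '[{"x":0,"y":-0.05,"z":0.2,"turn":0},{"x":0,"y":0,"z":0.5,"turn":0},{"x":0,"y":0,"z":0.5,"turn":0},{"x":0,"y":0,"z":0.2,"turn":0},{"x":0,"y":0,"z":0,"turn":0}]'
python3 plan.py .4573 -.369 .0438 -.639
```

```text
time: 32.75
tool_pos: [0.4569, -0.3687, 0.0605]
tool_rot: [-0.0, 0.949, -0.315, -0.001]
contact_force: [-0.3, -0.6, -2.7]
gripper_width: 0.215
grasp_force: 61.4
t 32.75 tcp [ 0.4569 -0.3687  0.0605] yaw -0.64 tilt 0.08 F [-0.3 -0.6 -2.7] w 0.215 gf 61.4
TURN -0.001 SHIFT [0.05 0.   1.67] rows>= 1
```

```bash
python3 -m crank '[{"x":0.03,"y":0,"z":0.6,"turn":0},{"x":0,"y":0,"z":0.5,"turn":0},{"x":0,"y":0,"z":0.3,"turn":0},{"x":0,"y":0,"z":0.15,"turn":0},{"x":0,"y":0,"z":0,"turn":0}]'
python3 plan.py .4573 -.369 .0438 -.639
```

```text
time: 33.25
tool_pos: [0.4573, -0.3691, 0.0454]
tool_rot: [-0.0, 0.949, -0.315, -0.0]
contact_force: [0.3, -0.1, -2.6]
gripper_width: 0.214
grasp_force: 61.4
t 33.25 tcp [ 0.4573 -0.3691  0.0454] yaw -0.64 tilt 0.04 F [ 0.3 -0.1 -2.6] w 0.214 gf 61.4
TURN -0.001 SHIFT [-0.01 -0.    0.16] rows>= 1
```

```bash
python3 -m crank '[{"x":0,"y":0,"z":0.1,"turn":0},{"x":0,"y":0,"z":0.1,"turn":0},{"x":0,"y":0,"z":0,"turn":0}]'
python3 -m crank '[{"x":0,"y":0,"z":0,"turn":0},{"x":0,"y":0,"z":0,"turn":0},{"x":0,"y":0,"z":0,"turn":0},{"x":0,"y":0,"z":0,"turn":0},{"x":0,"y":0,"z":0,"turn":0}]' 100
python3 -m crank '[{"x":0,"y":0,"z":-2,"turn":0},{"x":0,"y":0,"z":-4,"turn":0},{"x":0,"y":0,"z":-5,"turn":0},{"x":0,"y":0,"z":-4,"turn":0},{"x":0,"y":0,"z":0,"turn":0}]'
python3 wr.py w10 | grep -E 'plate|lug|pin'; python3 plan.py .457 -.369 .2 -.638
```

```text
time: 33.55
tool_pos: [0.4576, -0.3693, 0.0439]
tool_rot: [0.0, 0.949, -0.315, 0.0]
contact_force: [0.7, -0.5, -2.5]
gripper_width: 0.215
grasp_force: 61.5
time: 34.05
tool_pos: [0.4576, -0.3694, 0.0441]
tool_rot: [0.0, 0.949, -0.315, 0.0]
contact_force: [0.6, 0.6, 0.9]
gripper_width: 0.994
grasp_force: 0.0
time: 34.55
tool_pos: [0.4605, -0.3723, 0.2026]
tool_rot: [0.003, 0.949, -0.315, 0.006]
contact_force: [0.9, -0.0, -0.1]
gripper_width: 1.001
grasp_force: 0.0
lug 1079 [ 604.2 -199.3   30.5   21.6] 0.283 med [ 603.6 -202.4   59.3]
lug 827 [ 457.9 -369.6   29.7   20.3] -0.633 med [ 458.8 -370.3   59.7]
plate 4986 [ 604.9 -199.   105.    83.8] 0.285 med [ 603.  -206.3   29.6]
plate 3346 [ 457.7 -369.3  103.1   40.1] -0.639 med [ 467.1 -375.1   29.9]
pintop 1100 [ 667.4 -347.3   30.5   20.2] 0.971 med [ 666.5 -347.7   39.7]
pintop 89 [ 639.8 -190.4    7.2    5.5] -0.385 med [ 639.6 -190.4   39.7]
pintop 57 [ 487.8 -391.9    6.3    6.1] 0.937 med [ 488.4 -392.    41.1]
pintop 421 [ 601.8 -206.2   34.3   17.6] -0.356 med [ 600.5 -207.7   43.3]
pintop 68 [ 469.3 -378.2   19.     1.4] 0.905 med [ 469.7 -377.9   44.1]
pintop 67 [ 567.2 -210.8    6.9    4.7] 0.16 med [ 567.  -210.9   39.8]
pintop 52 [ 427.5 -347.     6.7    4.7] 0.935 med [ 427.8 -347.3   41.2]
t 34.6 tcp [ 0.4592 -0.371   0.1987] yaw -0.64 tilt 0.49 F [-0.7  0.1 -0.2] w 0.999 gf 0.0
TURN -0.002 SHIFT [-0.3  -0.03 -0.13] rows>= 1
```

View pics/w10.png

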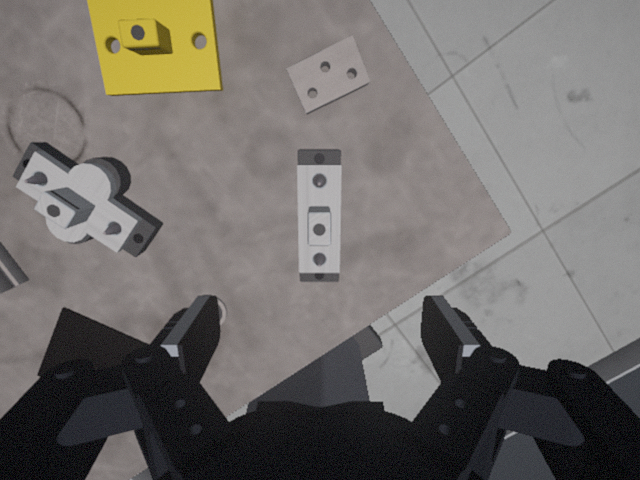

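The bar plate lies home at (319,215), with a pin visible in each hole at (319,181) and (319,259). The other two were checked home, and the arm is clear.

```bash
python3 -c "
from plant import manip
print(manip.job_done())"
```

```text
the job is handed in; nothing more can be done
None
```

I've handed the job in at about 35 s. The wrist camera showed all three plates flat, fully home and over both pins on their own bases. The bush, ring and V-block were never touched. The hand-in call gave no verdict.

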